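# Wind up the screw press and draw out the mould

### The job

The pressing is done: unscrew the handwheel of the table press in the sink right up until you feel it come against its top stop, then ease it back about a quarter turn so that it is not left jammed, and draw the cup-shaped mould by its black grip flat along the board to the lip at the open end and let go. Let your hand rise with the screw and do not lean on the handwheel or force it at the stop. Do not shift the press on the sink floor, and leave the small things in the sink alone.

Things in the scene. Friction and masses are not known exactly. Their poses are not given: they have to be found in the camera images.
- press: table press standing loose on the steel floor of the sink (part of the counter), about 1.9 kg with screw: white board 134 x 207 mm, top 17 mm above the sink floor, two guide rails along it, two columns, crossbar with brass nut (top 150 mm up). Origin: underside of the feet, on the screw axis; z up; +y along the board to its open end, where a 7 mm high lip joins the rails; board spans y -62 to +145 mm
- press_end (a point): point on the board's top, in the middle of the lip at the open end, 135 mm from the screw axis; axes as the press
- wheel: centre of the black three-spoke handwheel: round rim 68 mm across, 12 mm thick, on top of the upright screw; turns with it. Counter-clockwise from above unscrews and lifts wheel, screw and plate 18 mm a turn. It drags a little (0.15 N m) and stays put. A hidden stop ends the rise 10 to 15 mm above the start: the wheel then turns no further. The crossbar and nut stay over 30 mm below the rim's centre
- stem: centre of the underside of the round steel press plate, 65 mm across, at the foot of the screw; 98 mm below the wheel's centre. At the start it stands 2 to 7 mm deep inside the mould's mouth; at the stop it is 8 mm above the mould's rim
- mould: straight steel cup 80 mm across, 75 mm high, 0.5 kg, standing on the press board between the guide rails (2.5 mm play each side) under the screw. Origin: centre of its underside; its +y points to the board's open end. It can slide 95 mm that way before it meets the lip
- mould_grip (a point): point to take the mould by: middle of an upright black grip, 16 mm (x) x 22 mm (y), on a strap handle 105 mm in front (+y) of the mould's centre; the grip ends 18 mm above this point and 34 mm below it
- spoon_rest: small boat-shaped dish, 38 x 68 x 16 mm, on the sink floor; origin at its underside; leave alone
- bulb_jar: little round glass bottle lying on the sink floor, 65 x 86 x 62 mm; origin at its underside; leave alone
- cork: cork stopper, 25 mm across, 31 mm high, on the sink floor; origin at its underside; leave alone

How it is judged:
On the way, in this order (a step that is already met when the one before it is completed fails the run):
1. the screw has been wound up to its top stop (z of wheel in the frame of press above 0.197643 m and y of mould in the frame of press below 0.01 m), for 0.1 s.
2. the handwheel has been eased back from the stop, about a quarter turn, before the mould is drawn (z of wheel in the frame of press between 0.191543 and 0.196243 m and y of mould in the frame of press below 0.01 m), for 0.2 s.
3. the mould has been drawn clear of the plate (y of mould in the frame of press above 0.08 m), for 0.1 s.
At the end, for the whole second after the job is handed in: The handwheel stands 36 to 130 degrees (1.8 to 6.5 mm of rise) below its top stop; the mould stands flat and still on the board within 10 mm of the lip; nothing is held (z of wheel in the frame of press between 0.191543 and 0.196243 m and y of mould in the frame of press above 0.085 m and z of mould in the frame of press below 0.019 m and angle between mould's own z axis and vertical below 0.05 rad and linear speed of mould below 0.01 m/s); the robot touches nothing.
It fails at once if the handwheel is leaned on: the press is pushed into the sink floor with over 42 N, its own weight of about 24 N included (contact force between press and counter above 42 N).
It fails at once if the press is shifted, twisted or lifted (15 mm at the screw axis or at the open end) (distance of any of press, press_end from where it was at the start of the episode above 0.015 m or angle between press's own z axis and vertical above 0.06 rad).
It fails at once if the mould is lifted off the board or tipped (z of mould in the frame of press above 0.024 m or angle between mould's own z axis and vertical above 0.12 rad).
It fails at once if the mould is dragged against the press plate with over 12 N (contact force between mould and stem above 12 N).
It fails at once if a small thing in the sink is moved over 15 mm (distance of any of spoon_rest, bulb_jar, cork from where it was at the start of the episode above 0.015 m).
It also fails if it takes over 72 s, if anything falls off the work surface, if the arm or the gripper's body presses on something with over 40 N, if the wrist force passes 120 N, or if a joint passes its speed limit or range.

### The arm

A 7-joint arm with a two-finger parallel gripper is mounted at the origin on a cart in front of the work surface, level with it; the furniture and walls round the work are solid. World frame = base frame: x ahead of the robot, y to its left, z up, the work surface at z = 0. Lengths are in m, angles in rad, forces in N, time in s.
With the tool pointing down it reaches from about 0.35 to 0.9 m from the base axis. Payload 8.1 kg.
Tool frame: the origin (TCP) lies midway between the tips of the shut fingers; the grasp point (between the pads) lies 19 mm behind it (arm.hold_point_z is the distance from the TCP to the grasp point, in m); z points along the fingers, y is the direction in which the jaws open and shut (so a half turn about z gives the same grasp; the last joint's range is limited). The gripper opens to 92 mm and grips with 3 to 60 N. Pads are 19 mm wide; open, the fingers measure 130 mm over their backs; the gripper's body (75 mm by 190 mm) begins 47 mm behind the grasp point.
Start: joints at [1.008, 0.434, 0.025, 1.573, -0.012, 1.134, -0.075], TCP at [0.277, -0.56, 0.227] pointing down, gripper open.
Joint ranges: [-2.62, 2.62], [-0.44, 2.09], [-1.27, 1.32], [0.08, 2.57], [-1.32, 4.46], [0.12, 2], [-2.74, 2.74]. Speed limits (rad/s): [2.22, 2.22, 3.01, 3.01, 3.14, 3.14, 3.14].

### API

Orientations are given as a rotation vector (axis times angle).
In Python, from cell import arm gives the robot as it stands.
- The arm moves only by the shell command python3 -m pendant 'ROWS' [FORCE]. ROWS is JSON, a list of rows, each a list of 3 entries, a list of its own where there are three numbers: the shift along the tool's x, y, z in m, then the turn, a rotation vector about the tool's x, y, z in degrees, then the finger opening in m, from 0 to 0.0918. A call has 1 to 10 rows; each row shifts and turns the commanded pose from where the row before left it, along the tool's axes as they then stand; what a row does not reach is not made up. A row lasts 1/8 s, in which the tool goes at most 62.5 mm and 10.7 degrees, less where a joint would pass 70% of its speed; a pose out of reach is approached as far as the arm can. A call with a gripper value outside its range is refused whole. The fingers move at their own pace and stop on an object; FORCE is the grip in N (left out, the last holds). Time passes only in rows, so rows that do not move let the fingers close. It gives the time, the measured TCP pose, the force and the opening at its end, in the units of the state.
- arm.observe(): the state, without advancing time (a new reading comes with each control period).
- arm.get_image(name): name is "side" or "top" or "wrist"; returns (picture, depth): 420x560x3 uint8, red, green, blue; 420x560 float32, m along the optical axis (not along the pixel's ray), 0 where there is no reading.
- arm.camera_params(name): a dict with "fovy" (degrees; the focal length in pixels is half the picture's height over the tangent of half this angle, whatever the lens; pixels are square), "cx", "cy" (the principal point, pixels), "rvec" (rotation vector, rad) and "tvec" (3), from world to camera coordinates, as OpenCV has them; the wrist camera has in their place "mount" (4x4, takes a point from camera to tool coordinates, whose origin is the TCP and whose axes are the flange's). Camera axes: x right, y down, z forward; pixel columns grow to the right and rows downward; lengths in m; the calibration is good to about 2 mm. A picture is of the moment at which its call begins: read the wrist's pose just before it. camera_params takes no time and is no camera call.
- arm.sign_off(): hands the job in, once; it reports no verdict.
Trained networks look in the newest picture that a camera, given by its name, has taken for a name from the list of things; names that differ only in an ending like _2 or _b are one class to them, and where a whole thing is asked for, a point or a joint stands for the part that bears it (a point fixed in the world has none). Each returns a list of dicts, best first, with "conf" (0 to 1); they miss things now and then, are a little off and sometimes report something else, mostly with a low value. They report only what shows in the picture. A call takes as long as a camera call.
- arm.look_for(camera, label): "rect" ([centre column, centre row, width, height] in pixels, round what is visible of it).
- arm.masks_of(camera, label): "pixels" (420x560 bool, what is visible of it) and "rect" ([centre column, centre row, width, height] in pixels, round what is visible of it).
The state is a dict: "clock": time; "joints": joint angles; "dq": joint speeds; "joint_efforts": joint torques, N m; "position": TCP position; "ee_rot": TCP orientation; "force": force on the tool from outside, world axes, zero at the start; "ft_torque": the same for the moment, N m; "width": opening from 0.0 (shut) to 1.0 (fully open).
Only numpy, scipy, OpenCV 4.12 (cv2) and the standard library are available. Lean on these libraries where they do the work, as an engineer would, in place of code of your own. Each camera call takes 0.05 s, during which the arm holds its last target.

## Working session

There is one attempt and no reset: what is moved stays moved. The work goes in short steps, Python scripts to look and compute and a shell command to move; the robot and the scene stay as the last step left them, time stands still between calls to the robot, and variables do not carry over. Pictures are saved under pics/ and viewed, and the job is handed in when it is done.

```bash
ls; mkdir -p pics
cat > h.py <<'E'
import numpy as np, cv2
from cell import arm
from scipy.spatial.transform import Rotation as R
def K(p): 
    f=210/np.tan(np.radians(p['fovy'])/2); return f
def cam2world(name):
    p=arm.camera_params(name)
    if 'mount' in p:
        s=arm.observe(); T=np.eye(4);T[:3,:3]=R.from_rotvec(s['ee_rot']).as_matrix();T[:3,3]=s['position']
        return T@np.array(p['mount']),p
    T=np.eye(4);T[:3,:3]=R.from_rotvec(np.ravel(p['rvec'])).as_matrix();T[:3,3]=np.ravel(p['tvec'])
    return np.linalg.inv(T),p
def cloud(name,d):
    T,p=cam2world(name);f=K(p)
    v,u=np.mgrid[:420,:560]
    P=np.stack([(u-p['cx'])/f*d,(v-p['cy'])/f*d,d],-1)
    return P@T[:3,:3].T+T[:3,3]
def save(n,im): cv2.imwrite('pics/'+n+'.png',im[...,::-1])
E
python3 - <<'E'
from h import *
print(arm.observe()); print(arm.hold_point_z)
for n in ['side','top','wrist']:
    print(n,arm.camera_params(n))
    im,d=arm.get_image(n); save(n+'0',im); np.savez('/tmp/'+n+'0.npz',im=im,d=d,c=cloud(n,d))
E
```

```text
pics
{'clock': 0.0, 'joints': array([ 1.00838777,  0.43522992,  0.02495564,  1.57411993, -0.01159952,
        1.13399982, -0.07510663]), 'dq': array([ 9.57991611e-04, -1.06306422e-04,  1.26027236e-03,  1.03431657e-03,
        3.62883863e-05, -3.62202856e-05,  1.13971759e-03]), 'joint_efforts': array([ 2.02876501e-03, -6.67855954e+01,  9.85342786e-01, -3.14450955e+01,
       -6.08766871e-02,  4.32056480e-02,  1.34619095e-04]), 'position': array([ 0.27708278, -0.55963531,  0.22593164]), 'ee_rot': array([-3.05746157e+00, -7.15477686e-01,  7.87499295e-04]), 'force': array([-0.33075146, -1.07430188, -0.48366923]), 'ft_torque': array([ 0.01360803, -0.02234281,  0.06166551]), 'width': 0.9983353253380938}
0.0188
side {'fovy': 45.37767724977687, 'cx': 282.3653251711664, 'cy': 203.93825029358402, 'rvec': array([ 0.31347804, -2.76515529,  1.23673653]), 'tvec': array([0.57869363, 0.25083086, 0.83374485])}
top {'fovy': 45.96588241909959, 'cx': 286.0820694687109, 'cy': 211.24048215617242, 'rvec': array([ 2.03905022, -2.17929494,  0.22551477]), 'tvec': array([-0.07593602,  0.64291231,  0.86179668])}
wrist {'fovy': 66.14723903613448, 'cx': 279.00969818253014, 'cy': 213.5475601771233, 'mount': array([[-2.21381119e-04, -9.69185071e-01, -2.46333614e-01,
         6.53691130e-02],
       [ 9.99999552e-01,  1.21854867e-05, -9.46647142e-04,
        -3.76977644e-04],
       [ 9.20477972e-04, -2.46333714e-01,  9.69184634e-01,
        -1.58844017e-01],
       [ 0.00000000e+00,  0.00000000e+00,  0.00000000e+00,
         1.00000000e+00]])}
```

View pics/side0.png

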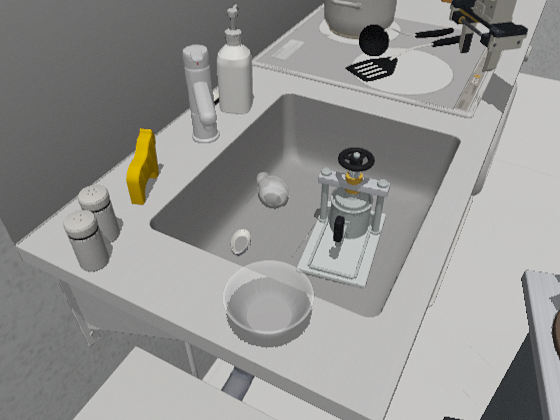

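View pics/top0.png

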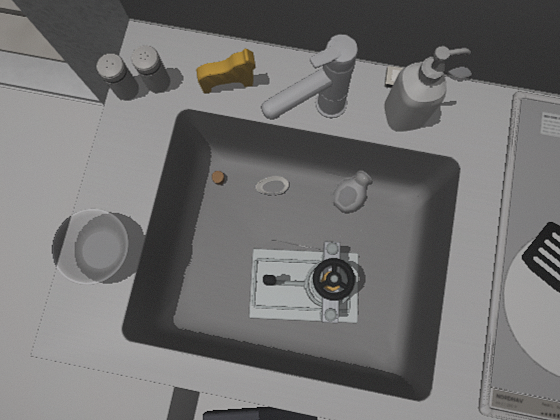

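View pics/wrist0.png

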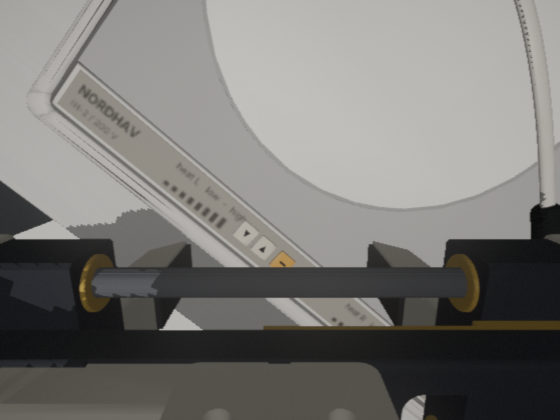

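The side view shows the wheel at (356,160) and the black grip at (339,229). In the top view the wheel is at (334,279), the grip at (269,279), the crossbar knobs at (332,248) and (331,315), and the small things lie up the picture, away from the press.

Run:
```python
from h import *
for n in ['top','side']:
    D=np.load(f'/tmp/{n}0.npz');c=D['c'];d=D['d']
    for l in ['wheel','mould_grip','mould','press','spoon_rest','bulb_jar','cork']:
        for r in arm.masks_of(n,l)[:2]:
            m=r['pixels']&(d>0);q=c[m]
            print(n,l,round(r['conf'],2),np.round(r['rect']),m.sum(),'med',np.round(np.median(q,0),3),'5%',np.round(np.percentile(q,3,axis=0),3),'95%',np.round(np.percentile(q,97,axis=0),3))
            np.save(f'/tmp/m_{n}_{l}.npy',r['pixels']) if r is not None else 0
D=np.load('/tmp/top0.npz')
cv2.imwrite('pics/crop0.png',cv2.resize(D['im'][220:340,230:380,::-1],None,fx=5,fy=5,interpolation=2))
print(D['c'][330:360:10,200:400:50])
print(arm.observe()['clock'])
```

```text
top wheel 0.6 [332. 278.  39.  45.] 1289 med [ 0.495 -0.185  0.19 ] 5% [ 0.466 -0.217  0.079] 95% [ 0.527 -0.156  0.197]
top mould_grip 0.86 [303. 286.  87.  39.] 595 med [ 0.502 -0.147  0.088] 5% [ 0.463 -0.206  0.016] 95% [ 0.526 -0.075  0.13 ]
top mould 0.61 [305. 284.  87.  38.] 525 med [ 0.502 -0.145  0.089] 5% [ 0.462 -0.206  0.051] 95% [ 0.523 -0.074  0.129]
top press 0.87 [304. 280. 110.  81.] 7053 med [ 0.494 -0.146  0.017] 5% [ 0.436 -0.241  0.013] 95% [ 0.565 -0.048  0.192]
top spoon_rest 0.75 [272. 187.  33.  14.] 208 med [ 0.71  -0.083  0.009] 5% [ 0.689 -0.124  0.002] 95% [ 0.72  -0.064  0.016]
top spoon_rest 0.19 [334. 281.  39.  45.] 1239 med [ 0.494 -0.185  0.191] 5% [ 0.466 -0.215  0.098] 95% [ 0.526 -0.156  0.197]
top bulb_jar 0.74 [303. 285.  86.  43.] 525 med [ 0.502 -0.146  0.088] 5% [ 0.462 -0.206  0.045] 95% [ 0.524 -0.074  0.129]
top bulb_jar 0.63 [354. 190.  45.  41.] 1072 med [ 0.67  -0.245  0.049] 5% [ 0.64  -0.281  0.031] 95% [ 0.705 -0.215  0.06 ]
side wheel 0.73 [357. 173.  35.  50.] 796 med [ 0.498 -0.18   0.192] 5% [ 0.468 -0.369  0.071] 95% [ 0.527 -
[... 796 characters left out ...]
0.] 1212 med [ 0.497 -0.177  0.187] 5% [ 0.468 -0.212  0.093] 95% [ 0.526 -0.154  0.196]
side cork 0.26 [355. 172.  38.  49.] 770 med [ 0.497 -0.18   0.192] 5% [ 0.468 -0.217  0.107] 95% [ 0.526 -0.154  0.198]
[[[ 0.42933501  0.06021503  0.00645464]
  [ 0.42305614 -0.0350251   0.00602934]
  [ 0.41675594 -0.13025985  0.00469573]
  [ 0.41042765 -0.22571575  0.00279604]]

 [[ 0.41160733  0.05643245  0.03092664]
  [ 0.40466223 -0.03424278  0.00795366]
  [ 0.39834545 -0.12891398  0.00572214]
  [ 0.39196922 -0.22400155  0.00274332]]

 [[ 0.39868569  0.03945543  0.12964121]
  [ 0.38745699 -0.03483419  0.02691921]
  [ 0.38019662 -0.12756198  0.0078915 ]
  [ 0.37372429 -0.22219474  0.00362123]]]
0.85
```

View pics/crop0.png

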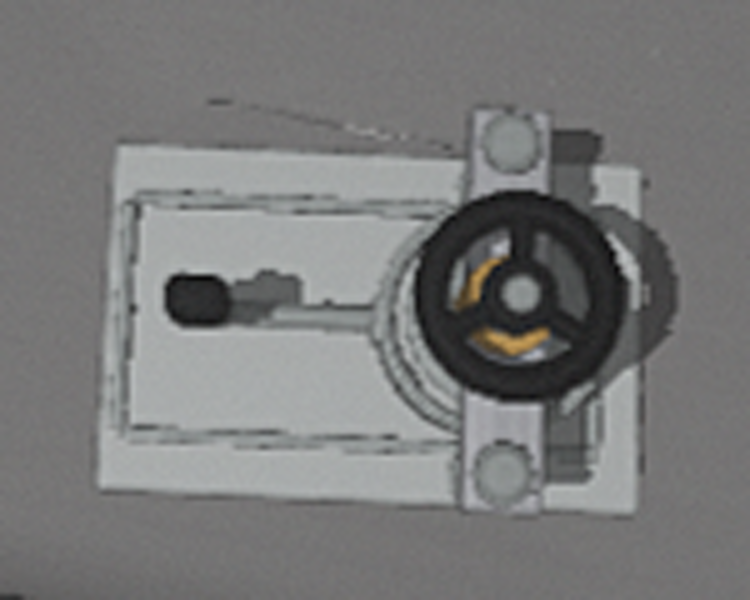

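Run:
```python
from h import *
from scipy.optimize import least_squares
A={n:np.load(f'/tmp/{n}0.npz') for n in ['top','side']}
for n in A:
    c=A[n]['c'];im=A[n]['im'].astype(int)
    box=(abs(c[...,0]-.497)<.09)&(c[...,1]>-.28)&(c[...,1]<-.02)
    w=c[box&(c[...,2]>.172)&(c[...,2]<.22)&(im.max(-1)<70)]
    r=lambda p:np.hypot(np.hypot(w[:,0]-p[0],w[:,1]-p[1])-.028,w[:,2]-p[2])-.006
    s=least_squares(r,[.497,-.187,.186],loss='soft_l1',f_scale=.002)
    print(n,'wheel',len(w),np.round(s.x,4),'rms',np.std(s.fun),'ztop',np.percentile(w[:,2],[50,90,98]))
    b=c[box&(abs(c[...,2]-.018)<.006)]; 
    rect=cv2.minAreaRect(b[:,:2].astype(np.float32));print('board',rect, np.median(b[:,2]),np.percentile(b[:,2],[10,90]))
    k=c[box&(c[...,2]>.138)&(c[...,2]<.17)&(im.max(-1)>70)];print('crossbar',k.shape,np.percentile(k,[2,50,98],axis=0).round(4))
    g=c[(abs(c[...,0]-.497)<.03)&(abs(c[...,1]+.08)<.025)&(c[...,2]>.04)&(im.max(-1)<60)];print('grip',len(g),np.percentile(g,[2,25,50,75,98],axis=0).round(4))
    fl=c[(c[...,0]>.58)&(c[...,0]<.62)&(abs(c[...,1]+.1)<.1)];print('floor z',np.median(fl[:,2]))
c=A['top']['c']
for x in np.arange(.28,.46,.02):
    m=(abs(c[...,0]-x)<.005)&(abs(c[...,1]+.13)<.08); print(round(x,2),m.sum(),np.median(c[m][:,2]) if m.any() else 0)
for y in np.arange(-.45,-.2,.03):
    m=(abs(c[...,1]-y)<.005)&(abs(c[...,0]-.497)<.08); print('y',round(y,2),m.sum(),np.median(c[m][:,2]) if m.any() else 0)
```

```text
top wheel 1021 [ 0.4966 -0.1859  0.1861] rms 0.00507151161493059 ztop [0.19079259 0.19298139 0.19426716]
board ((0.48832932114601135, -0.1431611180305481), (0.20696605741977692, 0.15990859270095825), 83.87698364257812) 0.01576548821084489 [0.01356155 0.01946676]
crossbar (608, 3) [[ 0.4324 -0.2025  0.1381]
 [ 0.4829 -0.1838  0.1437]
 [ 0.5599 -0.1682  0.1495]]
grip 117 [[ 0.4995 -0.0913  0.1124]
 [ 0.503  -0.0863  0.1252]
 [ 0.5071 -0.0813  0.127 ]
 [ 0.5107 -0.0761  0.1283]
 [ 0.5149 -0.0708  0.1307]]
floor z 0.0006021215122958834
side wheel 591 [ 0.4968 -0.1882  0.1891] rms 0.004187980540395993 ztop [0.19242656 0.19496177 0.19583093]
board ((0.4851641058921814, -0.14142261445522308), (0.2091187685728073, 0.17109495401382446), 85.05834197998047) 0.018427174886454456 [0.0163741  0.02060875]
crossbar (785, 3) [[ 0.4327 -0.199   0.1384]
 [ 0.4943 -0.1793  0.1423]
 [ 0.56   -0.167   0.1608]]
grip 218 [[ 0.5006 -0.0857  0.0839]
 [ 0.5043 -0.0749  0.1005]
 [ 0.5079 -0.0723  0.115 ]
 [ 0.5117 -0.071   0.128 ]
 [ 0.5158 -0.0694  0.1329]]
floor z 0.002445612696899857
0.28 8 0.17542553872155792
0.3 436 0.17687752357746067
0.32 721 0.17702043227125264
0.34 865 0.17571369413418292
0.36 767 0.08929890840416943
0.38 517 0.009122273062397435
0.4 463 0.0043701298797729216
0.42 448 0.0031962504490452015
0.44 1459 0.9771425996798109
y -0.45 657 0.18290454312345616
y -0.42 636 0.17692597955399603
y -0.39 747 0.176659130969666
y -0.36 1068 0.09702405725207203
y -0.33 444 0.006066620484403318
y -0.3 425 0.0033693547871811447
y -0.27 426 0.002653761461269444
y -0.24 339 0.014335511004689439
y -0.21 382 0.09722209819371624
```

```bash
cat >> h.py <<'E'
def rel(target=None,yaw=None):
    s=arm.observe();M=R.from_rotvec(s['ee_rot'])
    print('t',round(s['clock'],3),'pos',s['position'].round(4),'x-axis',M.as_matrix()[:,0].round(3),'y',M.as_matrix()[:,1].round(3),'z',M.as_matrix()[:,2].round(4),'q',s['joints'].round(3),'F',s['force'].round(2),'T',s['ft_torque'].round(3),'w',round(s['width']*.0918,4))
    if target is not None: print('shift tool',M.inv().apply(np.array(target)-s['position']).round(4))
    if yaw is not None:
        a=np.radians(yaw); X=np.array([np.cos(a),np.sin(a),0]);Z=np.array([0,0,-1.])
        G=R.from_matrix(np.stack([X,np.cross(Z,X),Z],1)); print('turn tool deg',(M.inv()*G).as_rotvec(degrees=True).round(2))
    return s,M
E
python3 - <<'E'
from h import *
rel([.497,-.187,.29])
E
```

```text
t 0.85 pos [ 0.2773 -0.5601  0.2268] x-axis [ 0.896  0.444 -0.   ] y [ 0.444 -0.896  0.   ] z [ 0. -0. -1.] q [ 1.008  0.434  0.025  1.573 -0.012  1.134 -0.075] F [-0.97  0.03 -1.6 ] T [ 0.044  0.032 -0.017] w 0.0921
shift tool [ 0.3624 -0.2369 -0.0633]
```

```bash
python3 -m pendant '[[[0,0,-0.06],[0,0,0],0.0918],[[0.045,-0.03,0],[0,0,0],0.0918],[[0.045,-0.03,0],[0,0,0],0.0918],[[0.045,-0.03,0],[0,0,0],0.0918],[[0.045,-0.03,0],[0,0,0],0.0918],[[0.045,-0.03,0],[0,0,0],0.0918],[[0.045,-0.03,0],[0,0,0],0.0918],[[0.045,-0.03,0],[0,0,0],0.0918],[[0.045,-0.03,0],[0,0,0],0.0918],[[0,0,0],[0,0,10],0.0918]]'
python3 - <<'E'
from h import *
rel([.497,-.187,.29],-90)
E
```

```text
clock: 2.1
position: [0.4957, -0.1802, 0.2869]
ee_rot: [-3.107, -0.453, -0.002]
force: [-0.0, -0.4, -0.4]
width: 1.002
t 2.1 pos [ 0.4957 -0.1802  0.2869] x-axis [0.958 0.286 0.002] y [ 0.286 -0.958 -0.002] z [ 0.0013  0.002  -1.    ] q [ 0.385  0.24  -0.169  1.708  0.041  1.197 -1.075] F [-0.   -0.42 -0.42] T [-0.101 -0.003  0.014] w 0.092
shift tool [-0.0006  0.0069 -0.0031]
turn tool deg [-1.600e-01  1.000e-02  1.066e+02]
```

```bash
python3 -m pendant '[[[0,0.007,0],[0,0,10],0.0918],[[0,0,0],[0,0,10],0.0918],[[0,0,0],[0,0,10],0.0918],[[0,0,0],[0,0,10],0.0918],[[0,0,0],[0,0,10],0.0918],[[0,0,0],[0,0,10],0.0918],[[0,0,0],[0,0,10],0.0918],[[0,0,0],[0,0,10],0.0918],[[0,0,0],[0,0,6],0.0918],[[0,0,0],[0,0,0],0.0918]]'
python3 - <<'E'
from h import *
from scipy.optimize import least_squares
s,M=rel([.497,-.187,.21])
im,d=arm.get_image('wrist');c=cloud('wrist',d);save('wrist1',im)
box=(abs(c[...,0]-.497)<.06)&(abs(c[...,1]+.187)<.06)
w=c[box&(c[...,2]>.175)&(c[...,2]<.21)&(d>0)&(im.max(-1)<90)]
r=lambda p:np.hypot(np.hypot(w[:,0]-p[0],w[:,1]-p[1])-.028,w[:,2]-p[2])-.006
t=least_squares(r,[.497,-.187,.186],loss='soft_l1',f_scale=.001)
print(len(w),t.x,np.percentile(w,[3,97],axis=0))
E
```

```text
clock: 3.35
position: [0.4954, -0.192, 0.2868]
ee_rot: [2.579, -1.793, 0.0]
force: [-0.4, -0.8, 0.5]
width: 0.997
t 3.35 pos [ 0.4954 -0.192   0.2868] x-axis [ 0.348 -0.937  0.   ] y [-0.937 -0.348 -0.   ] z [ 1.e-04 -1.e-04 -1.e+00] q [ 0.218  0.234  0.063  1.714 -0.016  1.194 -2.5  ] F [-0.37 -0.81  0.47] T [0.153 0.059 0.013] w 0.0915
shift tool [-0.0041 -0.0032  0.0768]
3462 [ 0.49660178 -0.18507856  0.18815012] [[ 0.46877713 -0.21637436  0.18952096]
 [ 0.52622782 -0.15832767  0.19526682]]
```

View pics/wrist1.png

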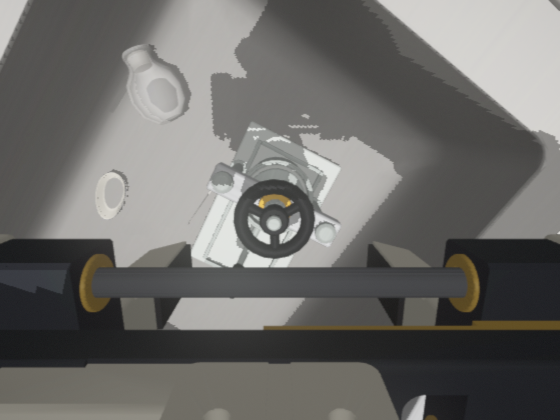

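The wrist view shows the wheel at (274,219) centred between the open jaws, with the crossbar knobs at (222,180) and (326,233). Its fit agrees with the other two cameras to about 2 mm.

```bash
python3 -m pendant '[[[-0.004,-0.003,0.03],[0,0,0],0.0918],[[0,0,0.03],[0,0,0],0.0918],[[0,0,0],[0,0,0],0.0918]]' 10
python3 - <<'E'
from h import *
rel([.497,-.1868,.172],-71)
E
```

```text
clock: 3.78
position: [0.4955, -0.1868, 0.2251]
ee_rot: [2.579, -1.791, -0.006]
force: [-0.4, -0.1, -0.3]
width: 1.001
t 3.775 pos [ 0.4955 -0.1868  0.2251] x-axis [ 0.349 -0.937 -0.002] y [-0.937 -0.349  0.003] z [-0.004  0.001 -1.   ] q [ 0.217  0.283  0.055  1.807 -0.017  1.056 -2.507] F [-0.44 -0.13 -0.29] T [ 0.131 -0.019  0.026] w 0.0919
shift tool [ 0.0006 -0.0016  0.053 ]
turn tool deg [0.2  0.13 1.45]
```

```bash
python3 -m pendant '[[[0.0005,-0.0015,0.025],[0,0,2],0.0918],[[0,0,0.02],[0,0,0],0.0918],[[0,0,0.007],[0,0,0],0.0918],[[0,0,0],[0,0,0],0.0918]]' 10
python3 - <<'E'
from h import *
rel([.497,-.1868,.172],-71)
im,d=arm.get_image('wrist');save('wrist2',im)
im,d=arm.get_image('side');save('side2',cv2.resize(im[120:290,280:430],None,fx=4,fy=3.5))
E
```

```text
clock: 4.28
position: [0.4988, -0.1874, 0.1755]
ee_rot: [-2.547, 1.838, -0.001]
force: [0.7, -1.3, -0.0]
width: 0.997
t 4.275 pos [ 0.4988 -0.1874  0.1755] x-axis [ 0.315 -0.949  0.   ] y [-0.949 -0.315 -0.001] z [ 6.e-04 -2.e-04 -1.e+00] q [ 0.215  0.336  0.057  1.868 -0.023  0.937 -2.539] F [ 0.74 -1.32 -0.01] T [ 0.139  0.025 -0.002] w 0.0915
shift tool [-0.0011  0.0016  0.0035]
turn tool deg [-0.03 -0.02 -0.63]
```

View pics/wrist2.png

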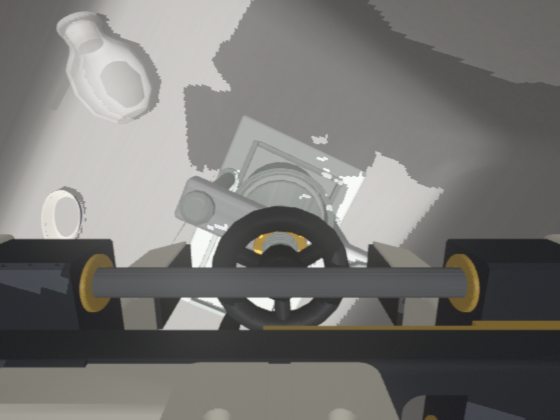

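View pics/side2.png

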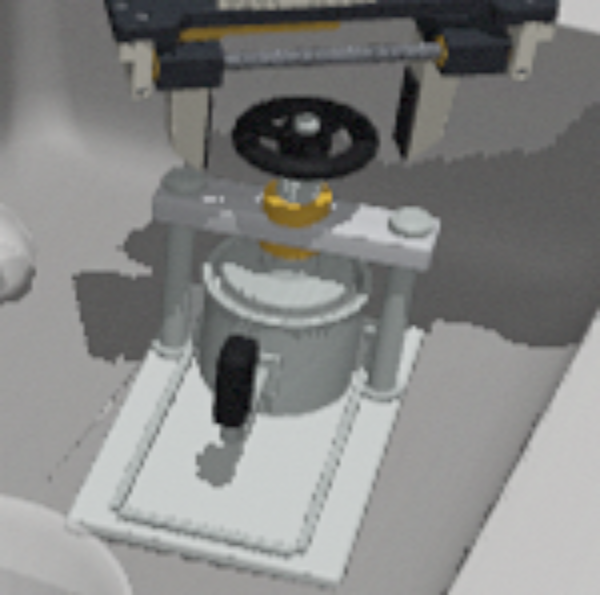

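The fingers straddle the rim (wheel at (282,268) in the wrist view) and sit clear of the crossbar knobs. I'm closing gently.

```bash
python3 -m pendant '[[[-0.001,0.0015,0.003],[0,0,0],0.0918],[[0,0,0],[0,0,0],0.075],[[0,0,0],[0,0,0],0.06],[[0,0,0],[0,0,0],0.06],[[0,0,0],[0,0,0],0.06],[[0,0,0],[0,0,0],0.06]]' 10
python3 - <<'E'
from h import *
rel([.497,-.1868,.172],-71)
E
```

```text
clock: 5.12
position: [0.4976, -0.1864, 0.172]
ee_rot: [-2.547, 1.838, -0.002]
force: [5.0, 2.5, -0.4]
width: 0.729
t 5.125 pos [ 0.4976 -0.1864  0.172 ] x-axis [ 0.315 -0.949  0.001] y [-0.949 -0.315 -0.001] z [ 0.0015 -0.     -1.    ] q [ 0.215  0.337  0.056  1.876 -0.024  0.927 -2.539] F [ 5.02  2.46 -0.42] T [ 0.443 -0.897 -0.005] w 0.0669
shift tool [ 0.0002  0.0007 -0.    ]
turn tool deg [-0.08 -0.03 -0.63]
```

```bash
python3 -m pendant '[[[0,-0.001,0],[0,0,0],0.06],[[0,0,-0.0003],[0,0,-6],0.06],[[0,0,-0.0005],[0,0,-10],0.06],[[0,0,-0.0005],[0,0,-10],0.06]]' 10
python3 - <<'E'
from h import *
rel()
im,d=arm.get_image('wrist');save('wrist3',im)
E
```

```text
clock: 5.62
position: [0.4979, -0.1863, 0.1733]
ee_rot: [-2.899, 1.211, -0.001]
force: [3.5, 1.7, 0.5]
width: 0.731
t 5.625 pos [ 0.4979 -0.1863  0.1733] x-axis [ 0.703 -0.711  0.   ] y [-0.711 -0.703 -0.   ] z [ 4.e-04 -1.e-04 -1.e+00] q [ 0.29   0.34  -0.042  1.867  0.017  0.935 -2.122] F [3.51 1.74 0.49] T [ 0.345 -0.611 -0.14 ] w 0.0671
```

View pics/wrist3.png

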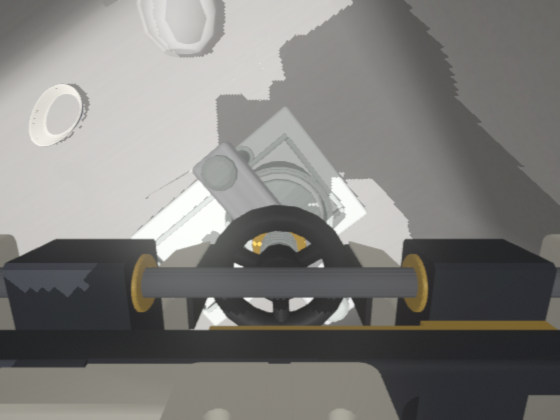

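The spokes have kept their place relative to the jaws, with the hub at (280,260), so the wheel turns with the hand. The moment of -0.14 N m matches the stated drag.

```bash
python3 -m pendant '[[[0.0002,-0.0006,-0.0005],[0,0,-10],0.06],[[0,0,-0.0005],[0,0,-10],0.06],[[0,0,-0.0005],[0,0,-10],0.06],[[0,0,-0.0005],[0,0,-10],0.06],[[0,0,-0.0005],[0,0,-10],0.06],[[0,0,-0.0005],[0,0,-10],0.06],[[0,0,-0.0005],[0,0,-10],0.06],[[0,0,-0.0005],[0,0,-10],0.06]]' 10
python3 - <<'E'
from h import *
rel()
E
```

```text
clock: 6.68
position: [0.4981, -0.186, 0.1772]
ee_rot: [-3.0, -0.931, 0.0]
force: [1.8, 2.0, 2.4]
width: 0.726
t 6.675 pos [ 0.4981 -0.186   0.1772] x-axis [ 0.824  0.566 -0.   ] y [ 0.566 -0.824 -0.   ] z [-2.e-04  0.e+00 -1.e+00] q [ 0.518  0.36  -0.34   1.842  0.144  0.963 -0.853] F [1.83 2.01 2.36] T [ 0.341 -0.437 -0.269] w 0.0666
```

```bash
python3 -m pendant '[[[0,0,-0.0005],[0,0,-10],0.06],[[0,0,-0.0005],[0,0,-10],0.06],[[0,0,-0.0005],[0,0,-10],0.06],[[0,0,-0.0005],[0,0,-10],0.06],[[0,0,-0.0005],[0,0,-10],0.06],[[0,0,-0.0005],[0,0,-10],0.06],[[0,0,-0.0005],[0,0,-10],0.06]]' 10
python3 - <<'E'
from h import *
rel()
im,d=arm.get_image('wrist');save('wrist4',im)
E
```

```text
clock: 7.55
position: [0.4979, -0.1859, 0.1807]
ee_rot: [-1.923, -2.483, 0.0]
force: [0.7, 3.3, 3.8]
width: 0.726
t 7.55 pos [ 0.4979 -0.1859  0.1807] x-axis [-0.25   0.968  0.   ] y [ 0.968  0.25  -0.001] z [-6.e-04  1.e-04 -1.e+00] q [ 0.718  0.402 -0.612  1.822  0.27   1.002  0.249] F [0.66 3.32 3.8 ] T [ 0.681 -0.341 -0.211] w 0.0666
```

View pics/wrist4.png

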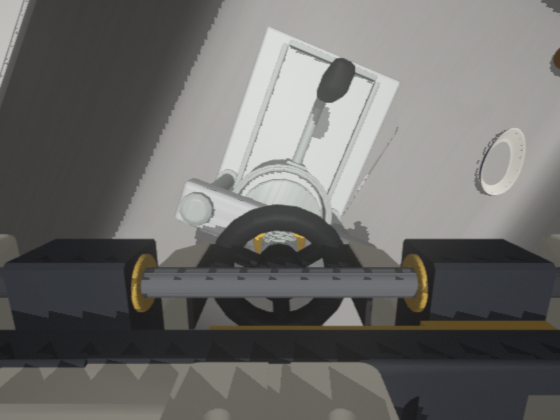

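```bash
python3 -m pendant '[[[0,0,-0.0008],[0,0,-8],0.06],[[0,0,-0.0006],[0,0,-8],0.06],[[0,0,-0.0004],[0,0,-8],0.06],[[0,0,0],[0,0,0],0.06]]' 10
python3 - <<'E'
from h import *
rel()
E
```

```text
clock: 8.1
position: [0.4977, -0.1858, 0.182]
ee_rot: [-1.374, -2.824, -0.0]
force: [0.4, 2.6, -0.1]
width: 0.729
t 8.1 pos [ 0.4977 -0.1858  0.182 ] x-axis [-0.617  0.787  0.001] y [ 0.787  0.617 -0.   ] z [-1.1e-03  7.0e-04 -1.0e+00] q [ 0.786  0.423 -0.709  1.815  0.318  1.021  0.616] F [ 0.35  2.62 -0.08] T [ 0.814 -0.455  0.083] w 0.0669
```

```bash
python3 -m pendant '[[[0,0,-0.0004],[0,0,-6],0.06],[[0,0,-0.0003],[0,0,-6],0.06],[[0,0,-0.0003],[0,0,-6],0.06],[[0,0,-0.0003],[0,0,-6],0.06]]' 10
python3 - <<'E'
from h import *
rel()
E
```

```text
clock: 8.6
position: [0.4979, -0.1862, 0.1832]
ee_rot: [-0.757, -3.048, 0.0]
force: [3.3, 1.0, -2.9]
width: 0.73
t 8.6 pos [ 0.4979 -0.1862  0.1832] x-axis [-0.884  0.468  0.001] y [ 0.468  0.884 -0.   ] z [-8.e-04 -0.e+00 -1.e+00] q [ 0.853  0.45  -0.809  1.809  0.372  1.044  0.986] F [ 3.34  1.   -2.88] T [ 0.443 -0.891 -0.548] w 0.067
```

```bash
python3 -m pendant '[[[0,0,-0.0003],[0,0,-6],0.06],[[0,0,-0.0003],[0,0,-6],0.06]]' 10
python3 - <<'E'
from h import *
rel()
E
```

```text
clock: 8.85
position: [0.4981, -0.1863, 0.1838]
ee_rot: [-0.435, -3.111, -0.0]
force: [3.1, 1.4, -2.2]
width: 0.73
t 8.85 pos [ 0.4981 -0.1863  0.1838] x-axis [-0.962  0.274  0.   ] y [0.274 0.962 0.   ] z [-5.e-04  2.e-04 -1.e+00] q [ 0.886  0.465 -0.86   1.805  0.401  1.056  1.169] F [ 3.1   1.39 -2.19] T [ 0.614 -0.806 -0.556] w 0.067
```

Run:
```python
from h import *
im,d=arm.get_image('wrist');save('wrist5',im)
im,d=arm.get_image('top');save('top5',im)
im,d=arm.get_image('side');save('side5',cv2.resize(im[120:290,280:430],None,fx=4,fy=3.5))
rel()
```

```text
t 9.0 pos [ 0.4981 -0.1862  0.1839] x-axis [-0.961  0.276  0.   ] y [0.276 0.961 0.   ] z [-4.e-04  2.e-04 -1.e+00] q [ 0.885  0.465 -0.86   1.805  0.401  1.056  1.167] F [ 2.99  1.59 -2.44] T [ 0.433 -0.796 -0.024] w 0.067
```

View pics/wrist5.png

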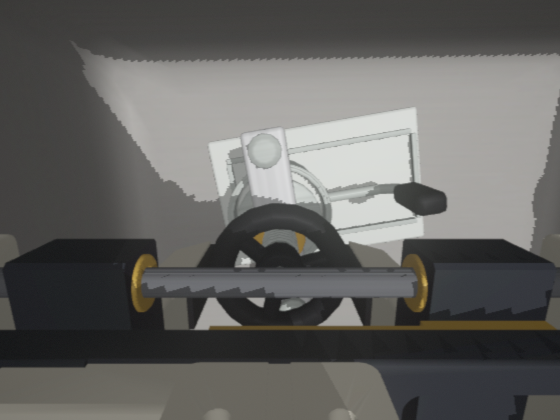

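View pics/side5.png

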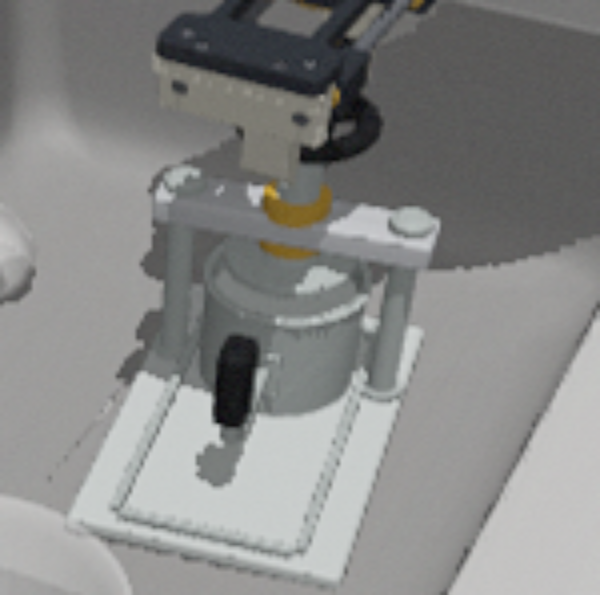

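View pics/top5.png

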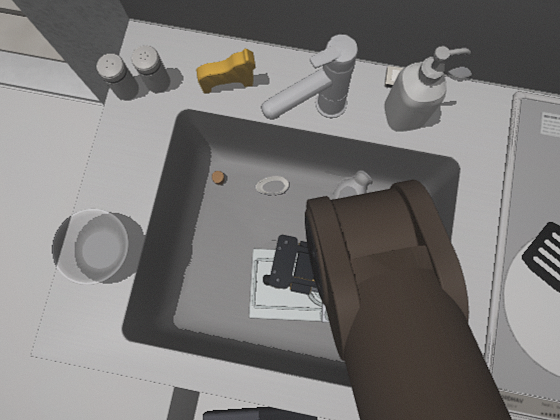

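Run:
```python
from h import *
from scipy.optimize import least_squares
for cam in ['wrist','side']:
    im,d=arm.get_image(cam);c=cloud(cam,d)
    rr=np.hypot(c[...,0]-.4975,c[...,1]+.1865)
    w=c[(rr<.037)&(rr>.022)&(c[...,2]>.185)&(c[...,2]<.215)&(d>0)&(im.max(-1)<90)]
    print(cam,len(w),np.percentile(w[:,2],[50,80,90,97]))
    if cam=='wrist':
        t=least_squares(lambda p:np.hypot(np.hypot(w[:,0]-p[0],w[:,1]-p[1])-.028,w[:,2]-p[2])-.006,[.497,-.187,.2],loss='soft_l1',f_scale=.001);print(t.x)
rel()
```

```text
wrist 6569 [0.20394134 0.20480516 0.20519418 0.20593767]
[ 0.49738552 -0.18564202  0.19888524]
side 181 [0.20360246 0.20505068 0.20539419 0.20647619]
t 9.1 pos [ 0.498  -0.1862  0.1839] x-axis [-0.962  0.274  0.   ] y [ 0.274  0.962 -0.   ] z [-5.e-04 -1.e-04 -1.e+00] q [ 0.885  0.465 -0.86   1.806  0.401  1.056  1.168] F [ 3.74  1.32 -4.88] T [ 0.384 -0.852 -0.114] w 0.0667
```

Contact with the stop: the moment jumped to -0.55 N m against 0.15 drag, the spokes lagged the hand by about 10° (lower spoke now at (270,315), before at (281,312)), and the rim centre is at z = 0.199. In the side view the press stands where it was. I'm easing back about 85°.

```bash
python3 -m pendant '[[[0,0,0.0009],[0,0,9.5],0.06],[[0,0,0.0005],[0,0,9.5],0.06],[[0,0,0.0005],[0,0,9.5],0.06],[[0,0,0.0005],[0,0,9.5],0.06],[[0,0,0.0005],[0,0,9.5],0.06],[[0,0,0.0004],[0,0,9.5],0.06],[[0,0,0.0004],[0,0,9.5],0.06],[[0,0,0.0004],[0,0,9.5],0.06],[[0,0,0.0004],[0,0,9.5],0.06],[[0,0,0],[0,0,0],0.06]]' 10
python3 - <<'E'
from h import *
from scipy.optimize import least_squares
rel()
im,d=arm.get_image('wrist');save('wrist6',im);c=cloud('wrist',d)
rr=np.hypot(c[...,0]-.4975,c[...,1]+.1865)
w=c[(rr<.037)&(rr>.022)&(c[...,2]>.183)&(c[...,2]<.215)&(d>0)&(im.max(-1)<90)]
print(np.percentile(w[:,2],[50,80,90,97]))
t=least_squares(lambda p:np.hypot(np.hypot(w[:,0]-p[0],w[:,1]-p[1])-.028,w[:,2]-p[2])-.006,[.497,-.187,.2],loss='soft_l1',f_scale=.001);print(t.x)
E
```

```text
clock: 10.35
position: [0.4977, -0.1864, 0.1796]
ee_rot: [-2.429, -1.993, 0.002]
force: [0.9, -0.1, -3.1]
width: 0.727
t 10.35 pos [ 0.4977 -0.1864  0.1796] x-axis [ 0.195  0.981 -0.001] y [ 0.981 -0.195 -0.001] z [-9.e-04 -8.e-04 -1.e+00] q [ 0.641  0.382 -0.504  1.83   0.219  0.986 -0.152] F [ 0.92 -0.07 -3.07] T [-0.012 -0.338 -0.132] w 0.0668
[0.19978414 0.20065257 0.20107762 0.20264966]
[ 0.49751947 -0.18584816  0.19472606]
```

View pics/wrist6.png

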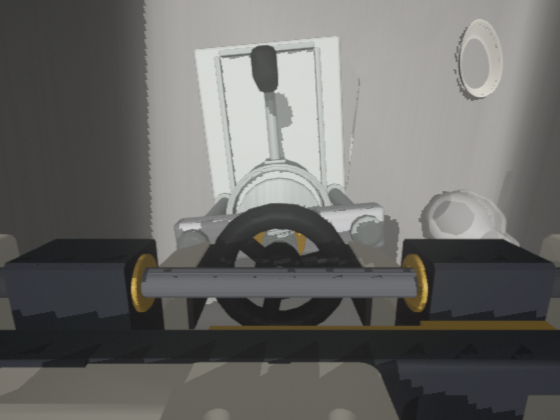

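The wheel is now 4.2 mm (83°) below its stop and did not slip in the jaws (lower spoke still at (270,315)). I'm releasing it and rising.

```bash
python3 -m pendant '[[[0,0,0],[0,0,0],0.08],[[0,0,0],[0,0,0],0.0918],[[0,0,0],[0,0,0],0.0918],[[0,0,-0.03],[0,0,0],0.0918],[[0,0,-0.03],[0,0,-5],0.0918],[[0,0,-0.03],[0,0,0],0.0918],[[0.055,0,0],[0,0,0],0.0918],[[0.05,0,0],[0,0,0],0.06],[[0,0,0],[0,0,0],0.06]]' 10
python3 - <<'E'
from h import *
from scipy.optimize import least_squares
for n in ['wrist','top','side']:
    im,d=arm.get_image(n);c=cloud(n,d);save(n+'7',im)
    g=c[(abs(c[...,0]-.5)<.04)&(abs(c[...,1]+.08)<.04)&(c[...,2]>.06)&(c[...,2]<.15)&(d>0)&(im.max(-1)<60)]
    if len(g):
        print(n,'grip',len(g),np.percentile(g,[3,50,97],axis=0).round(4)); gt=g[g[:,2]>np.percentile(g[:,2],97)-.012]; print(gt.shape,np.percentile(gt,[3,50,97],axis=0).round(4))
    rr=np.hypot(c[...,0]-.4975,c[...,1]+.1865)
    w=c[(rr<.04)&(rr>.02)&(c[...,2]>.18)&(c[...,2]<.215)&(d>0)&(im.max(-1)<90)]
    if len(w)>50: print('wheel',least_squares(lambda p:np.hypot(np.hypot(w[:,0]-p[0],w[:,1]-p[1])-.028,w[:,2]-p[2])-.006,[.497,-.187,.195],loss='soft_l1',f_scale=.001).x)
rel([.508,-.081,.093],84)
E
```

```text
clock: 11.52
position: [0.5098, -0.077, 0.2704]
ee_rot: [-2.33, -2.107, -0.003]
force: [-0.5, -1.1, 0.4]
width: 0.833
wheel [ 0.49693641 -0.18881002  0.19439064]
wheel [ 0.49640561 -0.18542063  0.19253312]
side grip 229 [[ 0.5005 -0.0853  0.0856]
 [ 0.5079 -0.0725  0.114 ]
 [ 0.5158 -0.0697  0.1322]]
(91, 3) [[ 0.5006 -0.0861  0.1207]
 [ 0.5077 -0.0757  0.1291]
 [ 0.5151 -0.0699  0.1325]]
wheel [ 0.49691265 -0.18666061  0.19527319]
t 11.675 pos [ 0.5094 -0.0826  0.2697] x-axis [ 0.108  0.994 -0.001] y [ 0.994 -0.108 -0.   ] z [-3.e-04 -7.e-04 -1.e+00] q [ 0.526  0.283 -0.591  1.734  0.17   1.176 -0.22 ] F [-0.26  0.17 -0.21] T [-0.03  -0.076 -0.019] w 0.0643
shift tool [ 0.0016 -0.0015  0.1767]
turn tool deg [-0.01  0.04 -0.19]
```

View pics/wrist7.png

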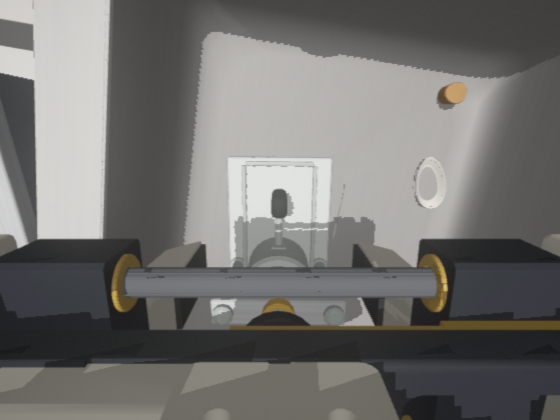

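View pics/side7.png

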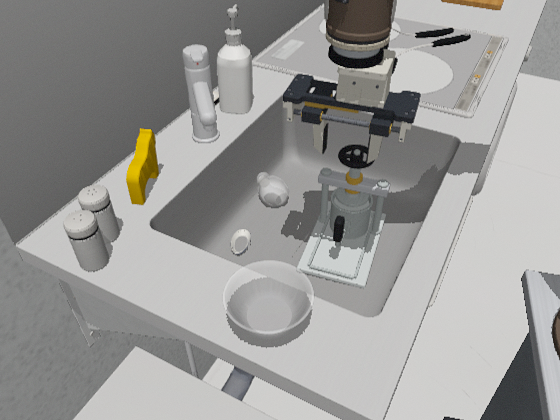

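The wrist view shows the board square with the tool, the grip at (280,203), and the wheel left alone behind it. I'm descending on the grip.

```bash
python3 -m pendant '[[[0.0015,-0.0015,0.05],[0,0,0],0.06],[[0,0,0.05],[0,0,0],0.06],[[0,0,0.05],[0,0,0],0.06],[[0,0,0.018],[0,0,0],0.06],[[0,0,0],[0,0,0],0.06],[[0,0,0],[0,0,0],0.06]]' 10
python3 - <<'E'
from h import *
for n in ['wrist','side']:
    im,d=arm.get_image(n);save(n+'8',im if n!='side' else cv2.resize(im[120:290,280:430],None,fx=4,fy=3.5))
rel([.508,-.081,.095],84)
E
```

```text
clock: 12.42
position: [0.5088, -0.0809, 0.1025]
ee_rot: [2.338, 2.097, 0.001]
force: [-0.7, -0.3, 0.9]
width: 0.651
t 12.525 pos [ 0.509  -0.0805  0.1029] x-axis [ 0.108  0.994 -0.   ] y [ 0.994 -0.108  0.002] z [ 2.e-03 -5.e-04 -1.e+00] q [ 0.455  0.462 -0.534  1.95   0.319  0.81  -0.363] F [-0.37  0.04  0.29] T [ 0.016 -0.043  0.   ] w 0.0599
shift tool [-0.0006 -0.001   0.0079]
turn tool deg [ 0.12  0.02 -0.2 ]
```

View pics/wrist8.png

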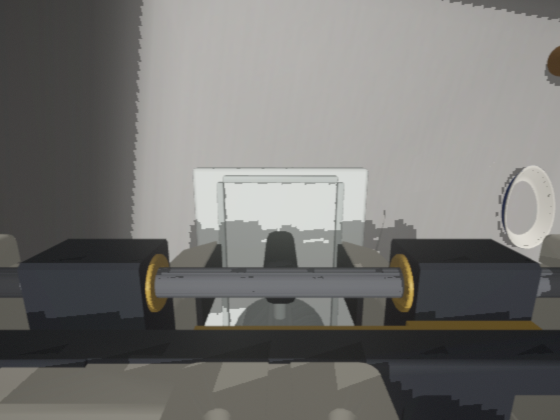

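View pics/side8.png

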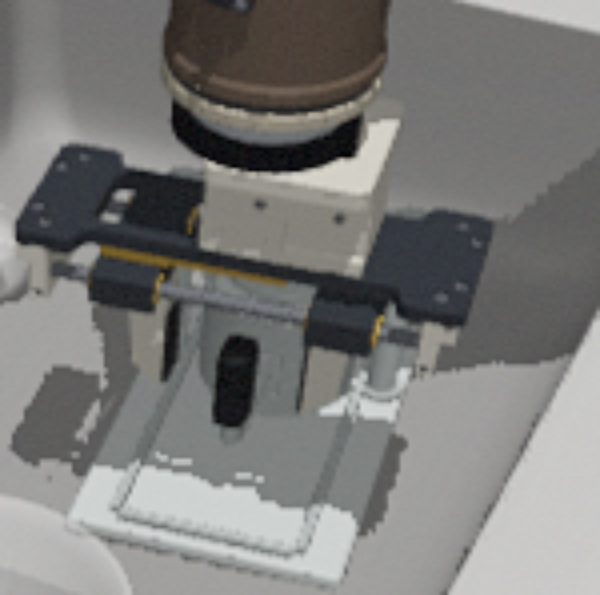

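The grip sits between the open fingers at (280,262) in the wrist view, and nothing else is near them. I'm going 7 mm lower and closing.

```bash
python3 -m pendant '[[[0,-0.001,0.007],[0,0,0],0.05],[[0,0,0],[0,0,0],0.03],[[0,0,0],[0,0,0],0.01],[[0,0,0],[0,0,0],0.01],[[0,0,0],[0,0,0],0.01],[[0,0,0],[0,0,0],0.01]]' 15
python3 - <<'E'
from h import *
rel([.508,-.081,.095],84)
E
```

```text
clock: 13.28
position: [0.5075, -0.0799, 0.0948]
ee_rot: [2.337, 2.099, 0.001]
force: [0.8, 0.7, -0.2]
width: 0.173
t 13.275 pos [ 0.5075 -0.0799  0.0948] x-axis [0.107 0.994 0.   ] y [ 0.994 -0.107  0.001] z [ 7.e-04 -0.e+00 -1.e+00] q [ 0.45   0.472 -0.529  1.96   0.328  0.793 -0.371] F [ 0.83  0.68 -0.18] T [ 0.02  -0.317  0.191] w 0.0159
shift tool [-0.001   0.0006 -0.0002]
turn tool deg [ 0.04 -0.   -0.14]
```

```bash
python3 -m pendant '[[[0.006,0,0],[0,0,0],0.01],[[0.01,0,0],[0,0,0],0.01],[[0.01,0,0],[0,0,0],0.01],[[0.01,0,0],[0,0,0],0.01]]' 15
python3 - <<'E'
from h import *
rel()
E
```

```text
clock: 13.78
position: [0.5109, -0.0432, 0.0947]
ee_rot: [-2.337, -2.099, 0.0]
force: [-0.4, -3.1, -1.0]
width: 0.17
t 13.775 pos [ 0.5109 -0.0432  0.0947] x-axis [ 0.107  0.994 -0.   ] y [ 0.994 -0.107 -0.   ] z [-4.e-04 -1.e-04 -1.e+00] q [ 0.381  0.472 -0.533  1.962  0.329  0.794 -0.445] F [-0.4  -3.1  -1.02] T [-0.85  -0.033 -0.007] w 0.0156
```

```bash
python3 -m pendant '[[[0.01,0,0],[0,0,0],0.01],[[0.01,0,0],[0,0,0],0.01],[[0.01,0,0],[0,0,0],0.01],[[0.01,0,0],[0,0,0],0.01],[[0.01,0,0],[0,0,0],0.01],[[0.003,0,0],[0,0,0],0.01],[[0,0,0],[0,0,0],0.01]]' 15
python3 - <<'E'
from h import *
rel()
im,d=arm.get_image('wrist');save('wrist9',im)
im,d=arm.get_image('side');save('side9',cv2.resize(im[120:290,270:420],None,fx=4,fy=3.5))
E
```

```text
clock: 14.65
position: [0.5168, 0.0096, 0.0948]
ee_rot: [-2.336, -2.1, -0.001]
force: [-0.4, 1.9, -0.8]
width: 0.169
t 14.65 pos [0.5168 0.0096 0.0948] x-axis [0.106 0.994 0.001] y [ 0.994 -0.106  0.   ] z [ 3.e-04  1.e-03 -1.e+00] q [ 0.281  0.478 -0.536  1.952  0.333  0.799 -0.548] F [-0.38  1.91 -0.8 ] T [ 0.37   0.096 -0.043] w 0.0156
```

View pics/wrist9.png

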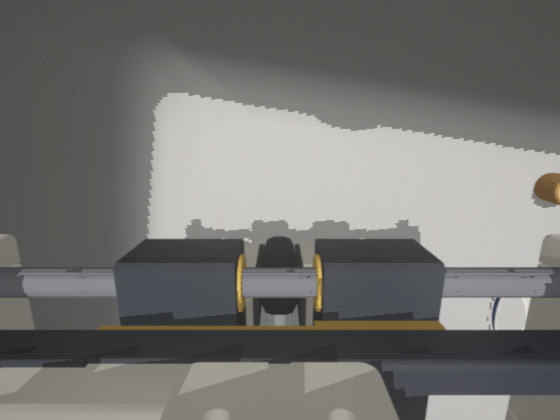

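View pics/side9.png

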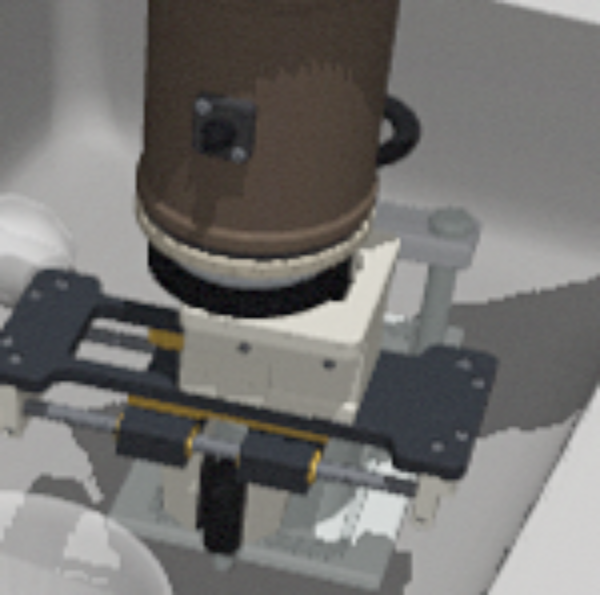

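The mould is 90 mm along, held at (280,280) in the wrist view. I'm easing the last few millimetres and watching the force.

```bash
python3 -m pendant '[[[0.002,0,0],[0,0,0],0.01],[[0.001,0,0],[0,0,0],0.01]]' 15
python3 - <<'E'
from h import *
rel()
E
```

```text
clock: 15.0
position: [0.517, 0.0106, 0.0946]
ee_rot: [2.338, 2.098, -0.002]
force: [-0.2, -3.5, -1.5]
width: 0.171
t 15.0 pos [0.517  0.0106 0.0946] x-axis [ 0.108  0.994 -0.001] y [ 0.994 -0.108 -0.   ] z [-3.0e-04 -1.1e-03 -1.0e+00] q [ 0.276  0.478 -0.535  1.951  0.334  0.8   -0.554] F [-0.21 -3.47 -1.53] T [-0.78  -0.07  -0.015] w 0.0157
```

```bash
python3 -m pendant '[[[0,0,0],[0,0,0],0.01],[[0,0,0],[0,0,0],0.03],[[0,0,0],[0,0,0],0.05],[[0,0,0],[0,0,0],0.05],[[0,0,-0.03],[0,0,0],0.05],[[0,0,-0.05],[0,0,0],0.05],[[0,0,-0.05],[0,0,0],0.05],[[0,0,-0.05],[0,0,0],0.05],[[-0.02,0,-0.04],[0,0,0],0.05],[[0,0,0],[0,0,0],0.05]]' 15
python3 - <<'E'
from h import *
from scipy.optimize import least_squares
for n in ['side','wrist','top']:
    im,d=arm.get_image(n);c=cloud(n,d);save(n+'10',im)
    g=c[(abs(c[...,0]-.517)<.03)&(abs(c[...,1]-.012)<.03)&(c[...,2]>.07)&(c[...,2]<.15)&(d>0)&(im.max(-1)<60)]
    if len(g)>10: print(n,'grip',len(g),np.percentile(g,[3,50,97],axis=0).round(4))
    rr=np.hypot(c[...,0]-.4975,c[...,1]+.1865)
    w=c[(rr<.04)&(rr>.02)&(c[...,2]>.18)&(c[...,2]<.215)&(d>0)&(im.max(-1)<90)]
    if len(w)>50: print('wheel',least_squares(lambda p:np.hypot(np.hypot(w[:,0]-p[0],w[:,1]-p[1])-.028,w[:,2]-p[2])-.006,[.497,-.187,.195],loss='soft_l1',f_scale=.001).x)
rel()
E
```

```text
clock: 16.25
position: [0.5164, -0.0094, 0.3178]
ee_rot: [2.337, 2.093, 0.006]
force: [0.9, 0.2, -0.7]
width: 0.542
side grip 244 [[0.5082 0.0051 0.0853]
 [0.5152 0.0183 0.1164]
 [0.5229 0.0209 0.1323]]
wheel [ 0.49685066 -0.18671609  0.19522856]
wheel [ 0.49655666 -0.18569382  0.19249045]
t 16.4 pos [ 0.5144 -0.0081  0.3138] x-axis [ 0.107  0.994 -0.   ] y [ 0.994 -0.107 -0.001] z [-1.2e-03  1.0e-04 -1.0e+00] q [ 0.397  0.252 -0.605  1.663  0.148  1.274 -0.343] F [-0.12  0.55 -0.13] T [-0.009 -0.102 -0.017] w 0.0499
```

View pics/side10.png

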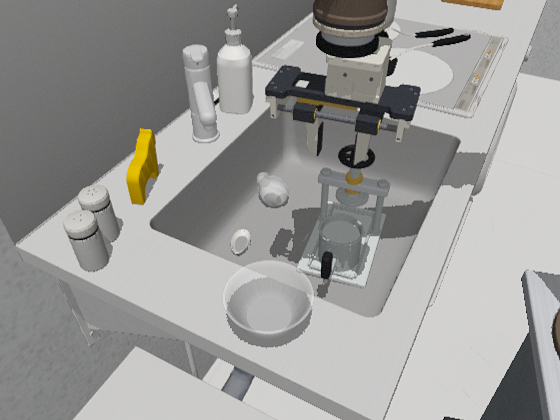

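View pics/wrist10.png

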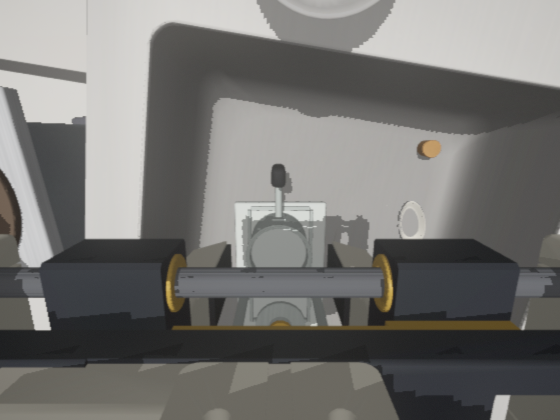

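The side view shows the mould at (340,240) against the open end with its grip at (327,264) and the plate clear behind it. In the wrist view the mould's front edge (row ~213) is right by the lip (row ~207), the hand is clear, and spoon rest and cork are undisturbed. By the same camera the grip moved 91 mm along the board, which puts the mould about 92 mm from the axis.

Run:
```python
from h import *
s=arm.observe();print(s['clock'],s['force'],abs(s['dq']).max())
arm.sign_off()
```

```text
16.4 [-0.12345973  0.54594387 -0.13081188] 0.01215537123296076
the job is handed in; nothing more can be done
```

The job is done and handed in at 16.4 s. I wound the handwheel up to its top stop, eased it back about 83°, drew the mould along the board to the lip and let go.

- **Top stop:** I felt it at roughly 210–220° of turn. The moment jumped to about 0.55 N m against 0.15 N m of drag, and the rim slipped about 10° in the light 10 N grip. The rim centre measured 0.199 m high there.
- **Easing back:** the rim came down 4.2 mm, to 0.1947 m. After I let go, the side camera still gave 0.1952 m, inside the 0.1915–0.1962 m window. The top camera gave 0.1925 m; it has read 2–3 mm lower than the side camera throughout, and its value is inside the window too.
- **Mould:** it slid 91 mm with about 3.5 N of pull, so it should stand about 92 mm from the screw axis (over 85 mm is needed). I stopped just short of the lip rather than pushing against it, leaving an estimated gap of about 3 mm.
- **Press and small things:** the side view showed the press in its place at the stop, and the wheel axis measured the same at the end. The spoon rest, jar and cork look undisturbed; I checked these by eye and took no final measurement of them or of the press's open end.
- **Last check:** the hand was about 0.31 m up, touching nothing and reading almost no force.

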